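# Put the vials of the vial carrier into their own cups

### The job

The vet is about to draw doses from the vial carrier, but two or all three of its vials were loaded in the wrong coloured cups. Lift the aluminium hold-down plate straight up off its two dowels, keeping it level and leaving the vials standing in their cups, and lay it flat on the middle of the teal mat; then bring each vial into the cup of its own label colour, using the spare white cup (or any free spot) on the way. Do not tip over any vial, and leave the orange vial on the bench where it is.

Things in the scene. Friction and masses are not known exactly. Their poses are not given: they have to be found in the camera images.
- plate: Aluminium hold-down plate on the dark carrier, 4 mm, 0.16 kg: spine 26 x 166 (y) mm, four eyes (bore 22, outside 30 mm) at x, y = +-32 mm for the vial caps. Origin: centre of underside, 63 mm up at start. Brass bushes at y = +-70 mm (bore 9.6) on 8 mm dowels: raise over 21 mm before moving sideways. Black handle: flat bar 12 x 64 (y) x 16 mm on two posts, middle 36 mm above underside.
- mat: Teal ribbed silicone mat, 130 (x) x 190 (y) x 3 mm, fixed on the worktop to the right of the carrier. Origin at the centre of its underside; its top is 3 mm up. Here the plate goes.
- vial_red: Injection vial of brown glass with a red label band and a red disc in its grey crimped cap; 24 mm thick, 54 mm tall, 28 g (the cap, 18 mm thick, is the top 8 mm). Origin at the centre of its underside, z up. At the start it stands in one of the coloured cups, its own or another.
- vial_green: Injection vial of clear glass with a green label band and a green disc in its grey crimped cap; 24 mm thick, 54 mm tall, 28 g (the cap, 18 mm thick, is the top 8 mm). Origin at the centre of its underside, z up. At the start it stands in one of the coloured cups, its own or another.
- vial_blue: Injection vial of clear glass with a blue label band and a blue disc in its grey crimped cap; 24 mm thick, 54 mm tall, 28 g (the cap, 18 mm thick, is the top 8 mm). Origin at the centre of its underside, z up. At the start it stands in one of the coloured cups, its own or another.
- cup_red: Red plastic cup, fixed on the carrier's deck, place of the red vial. 45 mm across, 20 mm tall; flared mouth, 41 mm wide at the rim, 27 mm from 8 mm up down to the floor. Origin: centre of its underside, 12 mm above the worktop; a vial stands on its floor, 3 mm above the origin. The cups stand under the plate's eyes, 64 mm apart, in any order.
- cup_green: Green plastic cup, fixed on the carrier's deck, place of the green vial. 45 mm across, 20 mm tall; flared mouth, 41 mm wide at the rim, 27 mm from 8 mm up down to the floor. Origin: centre of its underside, 12 mm above the worktop; a vial stands on its floor, 3 mm above the origin. The cups stand under the plate's eyes, 64 mm apart, in any order.
- cup_blue: Blue plastic cup, fixed on the carrier's deck, place of the blue vial. 45 mm across, 20 mm tall; flared mouth, 41 mm wide at the rim, 27 mm from 8 mm up down to the floor. Origin: centre of its underside, 12 mm above the worktop; a vial stands on its floor, 3 mm above the origin. The cups stand under the plate's eyes, 64 mm apart, in any order.
- cup_white: White plastic cup, fixed on the carrier's deck, the spare one, empty at the start. 45 mm across, 20 mm tall; flared mouth, 41 mm wide at the rim, 27 mm from 8 mm up down to the floor. Origin: centre of its underside, 12 mm above the worktop; a vial stands on its floor, 3 mm above the origin. The cups stand under the plate's eyes, 64 mm apart, in any order. The dowels end at z = 84 mm.
- vial_orange: Bystander: an injection vial of brown glass with an orange label band and cap disc, 24 mm thick, 54 mm tall, standing on the open worktop between carrier and mat. Origin at the centre of its underside. Leave it.
Things that resemble listed ones, but are neither listed nor needed, are in the scene too. What is shaped like the vial_red but purple is not meant.

How it is judged:
By the outcome, as a careful person would: the job done as asked, in the order asked, and still so for the second after the job is handed in, with the robot touching nothing.
It also fails if it takes over 120 s, if anything falls off the work surface, if the arm or the gripper's body presses on something with over 40 N, if the wrist force passes 120 N, or if a joint passes its speed limit or range.

### The arm

A 6-joint arm with a two-finger parallel gripper is mounted at the origin on a cart in front of the work surface, level with it; the furniture and walls round the work are solid. World frame = base frame: x ahead of the robot, y to its left, z up, the work surface at z = 0. Lengths are in mm, angles in rad, forces in N, time in s.
With the tool pointing down it reaches from about 300 to 775 mm from the base axis. Payload 14.6 kg.
Tool frame: the origin (TCP) lies on the centre line of the jaws, within the pads' length; the fingertips stand 19 mm ahead of it and the grasp point (between the pads) is the TCP (bot.tip_reach is the distance from the TCP to the fingertips, in mm); z points along the fingers, y is the line along which they close (so a half turn about z gives the same grasp; the last joint's range is limited). The gripper opens to 85 mm and grips with 20 to 120 N. Pads are 22 mm wide; open, the fingers measure 114 mm over their backs; the gripper's body (76 mm by 85 mm) begins 54 mm behind the grasp point. The pads swing forward as they close: fully open they stand 13 mm farther back than shut.
Start: joints at [-1.241, 0.3, 1.521, -0, 1.321, -0.067], TCP at [212.55, -507.259, 250.281] pointing down, gripper open.
Joint ranges: [-3.03, 3.03], [-0.79, 2.21], [0.23, 2.52], [-1.04, 4.18], [0, 3.07], [-2.55, 2.55]. Speed limits (rad/s): [2.22, 2.22, 2.57, 3.14, 3.14, 3.14].

### API

Orientations are given as a unit quaternion [w, x, y, z].
In Python, from rig import bot gives the robot as it stands. Calls block until the motion is done:
- bot.move_to(position, orientation): joint-space move of the TCP to a pose.
- bot.servo_line(position, attitude=None, speed=150, until_force=None): straight line of the TCP; attitude=None keeps the orientation; speed is the mean speed in mm/s. With until_force (N) it stops when the force on the tool has changed by that much, and returns True; else False.
- bot.move_joints(angles): joint-space move.
- bot.move_gripper(opening, grip_force=None): finger opening in mm; grip_force is the grip in N (None keeps the last); returns when the fingers have stopped.
- bot.dwell(seconds).
- bot.ik(position, orientation): joint angles nearest the present ones, or None.
- bot.read_state(): the state.
- bot.read_camera(name): name is "scene" or "top"; returns a dict with "image" (400x640x3 uint8, blue, green, red), "depth" (400x640 float32, mm along the optical axis (not along the pixel's ray), 0 where there is no reading), "fovy" (degrees; the focal length in pixels is half the picture's height over the tangent of half this angle, whatever the lens; pixels are square), "cx", "cy" (the principal point, pixels), "eye" and "attitude" of the camera in the world. Camera axes: x right, y down, z forward; pixel columns grow to the right and rows downward; lengths in mm; the calibration is good to about 2 mm. A picture is of the moment at which its call begins.
A pose or a line that the arm cannot do raises bot.MotionError and nothing moves.
- bot.finish_job(): hands the job in; it is judged then, once.
The state is a dict: "clock": time; "joint_positions": joint angles; "qvel": joint speeds; "effort": joint torques, N m; "ee_pos": TCP position; "tool_rot": TCP orientation; "ft_force": force on the tool from outside, world axes, zero at the start; "moment": the same for the moment, N m; "grip_width": finger opening in mm; "grip_force": force on a finger pad.
Only numpy, scipy, OpenCV 4.12 (cv2) and the standard library are available. Lean on these libraries where they do the work, as an engineer would, in place of code of your own. Each camera call takes 0.05 s, during which the arm holds its last target. There are 200 camera calls.

## Working session

There is one attempt and no reset: what is moved stays moved. The work goes in short steps, each a Python script; the robot and the scene stay as the last script left them, time stands still between calls to the robot, and variables do not carry over. Pictures are saved under pics/ and viewed, at most 14 in all, crops included, and the job is handed in when it is done.

```bash
mkdir -p pics; ls; cat > h.py <<'E'
import numpy as np, cv2
from scipy.spatial.transform import Rotation as R
from rig import bot
def cam(name):
    c=bot.read_camera(name); f=200/np.tan(np.radians(c["fovy"])/2)
    w=c["attitude"]; c["R"]=R.from_quat([w[1],w[2],w[3],w[0]]).as_matrix()
    d=c["depth"]; v,u=np.mgrid[:400,:640]
    p=np.stack([(u-c["cx"])/f*d,(v-c["cy"])/f*d,d],-1)
    c["f"]=f; c["P"]=p@c["R"].T+np.array(c["eye"]); c["P"][d==0]=np.nan
    return c
def down(yaw):  # tool y axis (closing line) at yaw from world y... tool z down
    q=(R.from_euler('z',yaw)*R.from_euler('x',np.pi)).as_quat(); return [q[3],q[0],q[1],q[2]]
E
python3 - <<'E'
from h import *
for n in("scene","top"):
    c=cam(n); cv2.imwrite(f"pics/{n}0.png",c["image"]); print(n,c["eye"],c["attitude"],c["fovy"],c["cx"],c["cy"]); np.save(n,c["P"])
print(bot.read_state())
E
```

```text
pics
scene [147.53769461 634.40101955 648.49322642] [ 0.10697018 -0.22310597  0.88134596 -0.40250518] 48.61654111898708 319.6775917443435 200.01542507890923
top [ 240.20310517   72.43828728 1070.93748772] [-0.08458665  0.70897383 -0.69559986  0.07963701] 47.57988851182006 321.4407236399429 195.40257601368228
{'clock': 0.1, 'joint_positions': array([-1.24056654e+00,  3.00417434e-01,  1.52152544e+00,  5.04775034e-06,
        1.32069919e+00, -6.65970778e-02]), 'qvel': array([ 0.00036656, -0.00235751, -0.00267813,  0.00031504, -0.00062474,
        0.00088618]), 'effort': array([ 1.26116800e-03, -5.44368768e+01, -3.62368906e+01,  2.22145383e-05,
        3.03685738e-03,  1.01360814e-05]), 'ee_pos': array([ 212.50906601, -507.07899543,  249.77428117]), 'tool_rot': array([-5.20470663e-04,  9.80380535e-01,  1.97113498e-01, -6.65402635e-05]), 'ft_force': array([-0.84845847, -0.12579841, -0.12100357]), 'moment': array([-0.00647912, -0.01389977,  0.03534966]), 'grip_force': 0.0, 'grip_width': 85.30161327634065}
```

View pics/scene0.png

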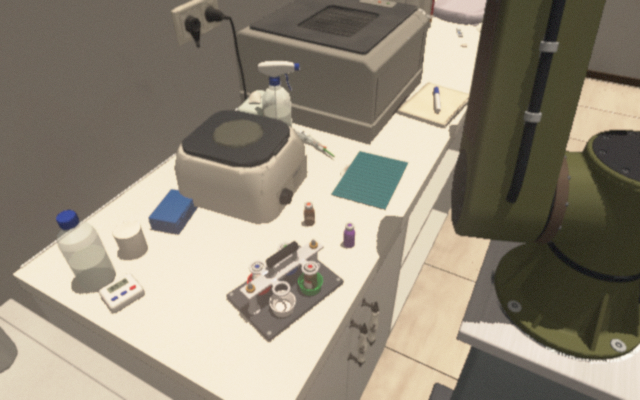

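View pics/top0.png

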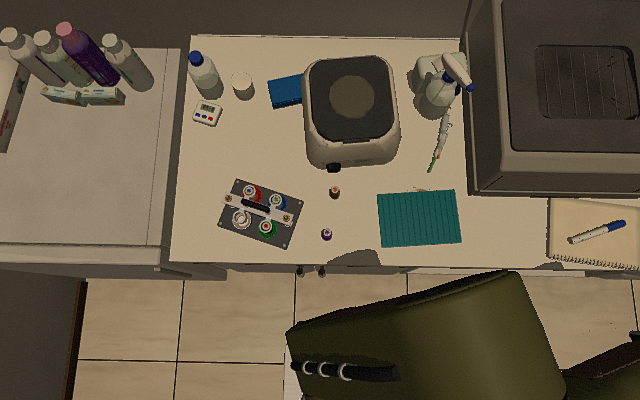

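The plate's black handle is at top px (256,206). The caps under the eyes are at about (250,190), (278,200) and (265,228), and the white cup is at (241,219). Possible mix-ups: the orange vial (335,192) stays where it is and the purple one (326,234) is a decoy. The mat is at (419,218). I'll check with one close crop.

```bash
python3 - <<'E'
import cv2,numpy as np
a=cv2.imread("pics/top0.png")[170:255,210:310]; b=cv2.imread("pics/scene0.png")[225:335,220:350]
a=cv2.resize(a,(640,544),interpolation=cv2.INTER_CUBIC)
cv2.imwrite("pics/c1.png",a)
cv2.imwrite("pics/c2.png",cv2.resize(b,(709,600),interpolation=cv2.INTER_CUBIC))
P=np.load("top.npy")
reg=P[170:255,205:310].reshape(-1,3)
def rect(m,n):
    q=reg[m][:,:2].astype(np.float32); r=cv2.minAreaRect(q); print(n,len(q),q.mean(0),r)
z=reg[:,2]
rect((z>95)&(z<115),"handle")
rect((z>60)&(z<75),"plate+caps")
rect((z>6)&(z<18),"deck")
I=cv2.imread("pics/top0.png").astype(int)
m=(I[:,:,0]>I[:,:,2]+35)&(I[:,:,1]>I[:,:,2]+35); m[:180]=0;m[255:]=0;m[:,:370]=0;m[:,470:]=0
q=P[m]; q=q[np.abs(q[:,2])<15][:,:2].astype(np.float32); print("mat",cv2.minAreaRect(q))
for n,(u,v) in dict(red=(250,190),blue=(278,200),green=(265,228),white=(241,219),orange=(335,192),purple=(326,234),spine1=(230,198),spine2=(284,216),).items(): print(n,np.round(P[v,u]))
E
```

```text
handle 175 [444.82816 226.20996] ((445.3427734375, 226.63333129882812), (63.65028381347656, 12.568917274475098), 72.708251953125)
plate+caps 1096 [445.26834 224.28976] ((445.7784118652344, 227.4864501953125), (166.0406494140625, 92.95677947998047), 72.4348373413086)
deck 2017 [437.14886 223.84496] ((428.84515380859375, 232.88815307617188), (176.2096405029297, 183.25210571289062), 71.91657257080078)
mat ((443.056884765625, -150.19427490234375), (129.25918579101562, 188.82598876953125), 4.7852020263671875)
red [487. 245.  69.]
blue [466. 181.  65.]
green [401. 207.  66.]
white [430. 272.  14.]
orange [490.  51.  55.]
purple [392.  70.  53.]
spine1 [467. 288.  73.]
spine2 [428. 165.  72.]
```

View pics/c1.png

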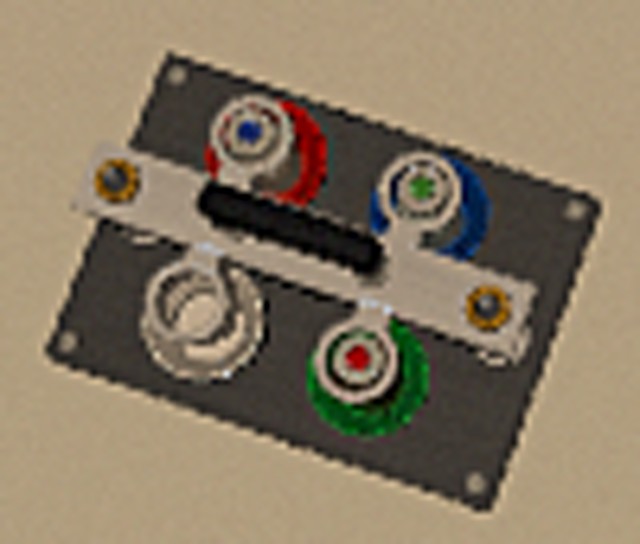

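View pics/c2.png

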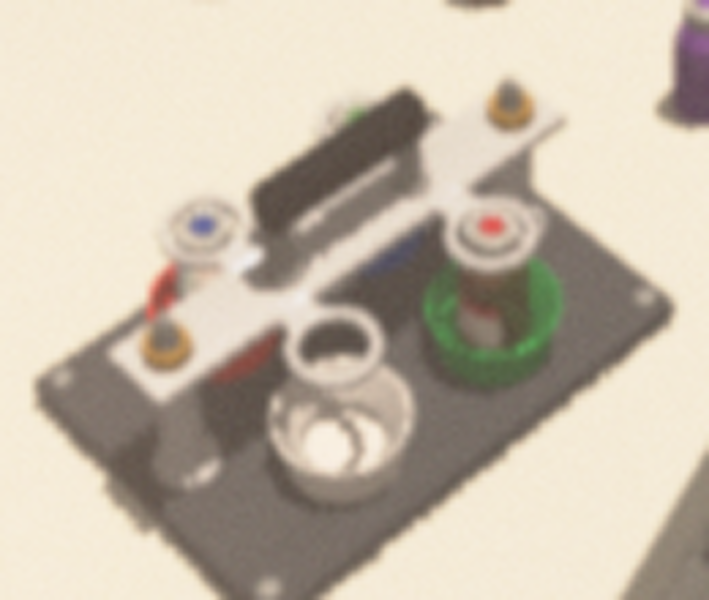

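Red cup holds the blue vial, blue cup holds the green vial and green cup holds the red vial, so it is a 3-cycle with white spare. The plate centre is about (445.5,227), with its long axis at 72.5°. Next I'll grip the handle and check the lateral forces before lifting.

```bash
cat >> h.py <<'E'
PC=np.array([445.5,227.2]); PY=np.radians(-17.5)
def tq(planex):  # tool with closing line along direction planex (rad)
    o=[]
    for k in (np.pi/2,-np.pi/2):
        o.append(down(planex+k))
    return o
def go(p,ang,**k):
    cur=bot.read_state()["joint_positions"]; best=None
    for q in tq(ang):
        j=bot.ik(p,q)
        if j is not None and (best is None or abs(j[5])<best[0]): best=(abs(j[5]),q,j)
    bot.move_to(p,best[1]); return best[1]
def st(n=""):
    s=bot.read_state(); print(n,"t%.1f"%s["clock"],np.round(s["ee_pos"],1),"F",np.round(s["ft_force"],1),"M",np.round(s["moment"],2),"w%.1f g%.1f"%(s["grip_width"],s["grip_force"]),"j6 %.2f"%s["joint_positions"][5]); return s
E
python3 - <<'E'
from h import *
P=np.load("scene.npy"); print("centrifuge top z",np.nanmax(P[110:200,180:300,2]), "min x",np.nanpercentile(P[140:200,200:290,0],2))
go([340,-160,300],0.)
st()
go([*PC,170],PY); st()
c=cam("scene"); cv2.imwrite("pics/a1.png",cv2.resize(c["image"][130:335,180:400],(644,600)))
E
```

```text
centrifuge top z 154.99753151333772 min x 555.5192303634881
 t1.5 [ 340.1 -160.6  299.9] F [-0.8 -0.3  0.1] M [-0.03  0.02  0.01] w85.4 g0.0 j6 -0.54
 t3.0 [445.9 226.4 170.2] F [-0.1  0.3  0.9] M [ 0.03  0.04 -0.01] w85.7 g0.0 j6 0.70
```

View pics/a1.png

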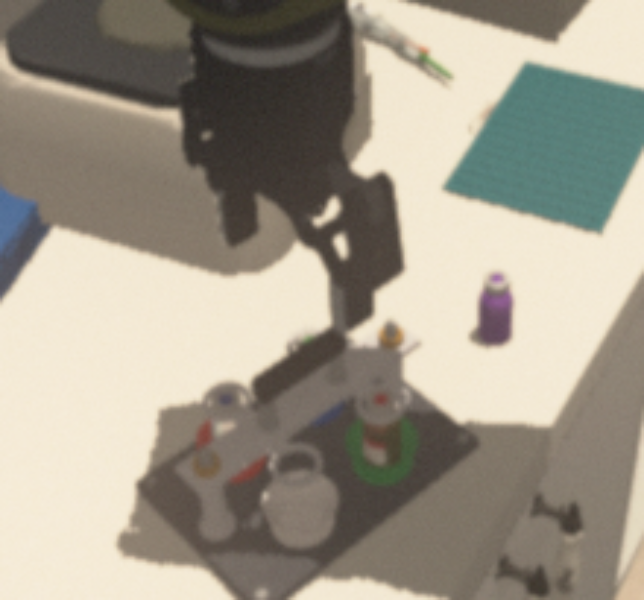

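The fingers straddle the handle bar on the right axis. Descending, gripping gently and nulling the side load.

```bash
python3 - <<'E'
from h import *
bot.move_gripper(45)
print(bot.servo_line([*PC,99],speed=80,until_force=12)); bot.dwell(.3); a=st("down")
bot.move_gripper(5,20); bot.dwell(.3); b=st("grip")
c=cam("scene"); cv2.imwrite("pics/a2.png",cv2.resize(c["image"][190:335,200:350],(621,600)))
E
```

```text
False
down t4.9 [445.6 227.2  99.2] F [ 0.4 -0.4  0.8] M [0.   0.05 0.04] w44.8 g0.0 j6 0.70
grip t5.6 [445.6 227.2  99. ] F [-0.1  0.2  0.3] M [-0.08 -0.16 -0.09] w11.8 g21.8 j6 0.70
```

View pics/a2.png

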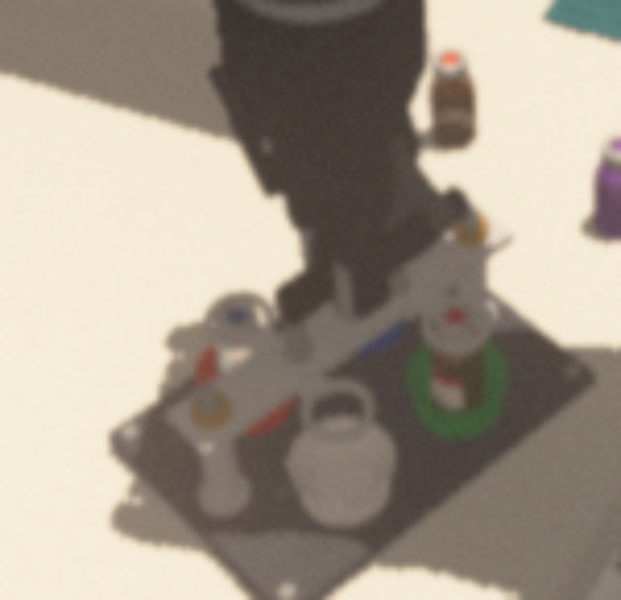

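Held at 11.8 mm with almost no side load. Lifting straight up slowly.

```bash
python3 - <<'E'
from h import *
bot.move_gripper(5,45); 
for z in (104,112,130):
    bot.servo_line([*PC,z],speed=25); st(z)
bot.servo_line([*PC,215],speed=80); bot.dwell(.2); st("up")
c=cam("scene"); cv2.imwrite("pics/a3.png",cv2.resize(c["image"][130:335,180:400],(644,600)))
E
```

```text
104 t6.2 [445.5 227.1 104.2] F [ 2.2 -1.2 -1.7] M [-0.11 -0.28 -0.14] w11.3 g47.2 j6 0.70
112 t6.7 [445.5 227.2 112.2] F [ 0.9 -0.8 -2. ] M [-0.05 -0.23 -0.08] w11.1 g47.1 j6 0.70
130 t7.5 [445.4 227.2 129.9] F [-0.1 -0.3 -1.8] M [ 0.   -0.06 -0.05] w11.0 g47.0 j6 0.70
up t9.0 [445.4 227.2 214.7] F [ 0.5 -0.2 -1.6] M [-0.    0.   -0.01] w11.3 g47.0 j6 0.70
```

View pics/a3.png

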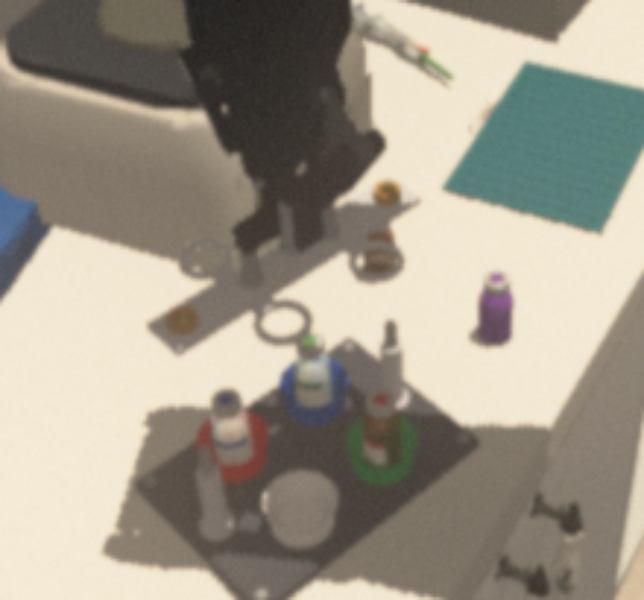

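Plate is up and level, all vials standing. Carrying it to the mat.

```bash
python3 - <<'E'
from h import *
M=[443,-150.2]; my=np.radians(4.8)
go([*M,200],my); st("over")
bot.servo_line([*M,55],speed=90); bot.dwell(.2); st()
print(bot.servo_line([*M,37.5],speed=25,until_force=5)); st("down")
bot.move_gripper(32); bot.dwell(.2); st("open")
bot.servo_line([*M,200],speed=150)
go([400,0,260],0.)
bot.dwell(.2)
for n in("scene","top"):
    c=cam(n); cv2.imwrite(f"pics/{n}1.png",c["image"]); np.save(n+"1",c["P"])
P=c["P"]
I=c["image"].astype(int)
# plate on mat
m=np.zeros((400,640),bool); m[170:260,365:475]=1
q=P[m&(P[...,2]>5)&(P[...,2]<11)][:,:2].astype(np.float32); print("plate",len(q),cv2.minAreaRect(q), np.nanmedian(P[m&(P[...,2]>34)&(P[...,2]<60)],0))
# vial caps: top points
m=np.zeros((400,640),bool); m[170:260,205:310]=1
mm=(m&(P[...,2]>62)&(P[...,2]<74)).astype(np.uint8)
n,l,s,cc=cv2.connectedComponentsWithStats(mm)
for i in range(1,n):
    if s[i,4]>8:
        k=P[l==i]; print("cap",cc[i],s[i,4],np.round(k.mean(0),1),np.round((k.max(0)+k.min(0))/2,1),I[int(round(cc[i][1])),int(round(cc[i][0]))])
Rm=np.array([[np.cos(PY),-np.sin(PY)],[np.sin(PY),np.cos(PY)]])
for a in((32,32),(32,-32),(-32,32),(-32,-32)): print(a,PC+Rm@a)
E
```

```text
over t10.4 [ 443.2 -149.6  200. ] F [ 0.   0.3 -1.6] M [ 0.04  0.01 -0.01] w11.1 g47.0 j6 -0.49
 t12.4 [ 443.1 -150.2   55.2] F [-0.2  0.3 -2.7] M [-0.   -0.01 -0.03] w10.8 g47.0 j6 -0.49
True
down t13.0 [ 443.1 -150.1   39.1] F [ 2.3 -0.2  3.6] M [ 0.07 -0.12  0.  ] w11.0 g47.8 j6 -0.49
open t13.5 [ 442.6 -150.    38.9] F [-0.3  0.2 -0.1] M [-0.03  0.   -0.06] w32.2 g0.0 j6 -0.49
plate 633 ((433.5863342285156, -206.08966064453125), (157.28297424316406, 240.80572509765625), 32.44814682006836) [ 513.19735422 -267.04093382   46.71537122]
cap [248.5        190.84615385] 52 [485.4 248.2  68.4] [486.2 248.3  67.5] [99 33 14]
cap [229.14285714 199.14285714] 14 [465.8 291.6  65.9] [466.3 293.3  67.9] [40 48 54]
cap [275.6 199.4] 50 [466.5 185.6  68.5] [466.9 185.8  67.5] [ 35 114  59]
cap [286.6        219.13333333] 15 [422.5 159.4  63.6] [423.9 159.7  64.9] [47 52 58]
cap [265.67307692 225.65384615] 52 [406.1 205.3  67.8] [405.8 205.7  66.9] [  0   0 175]
(32, 32) [485.64152801 248.09635684]
(32, -32) [466.39635684 187.05847199]
(-32, 32) [424.60364316 267.34152801]
(-32, -32) [405.35847199 206.30364316]
```

View pics/top1.png

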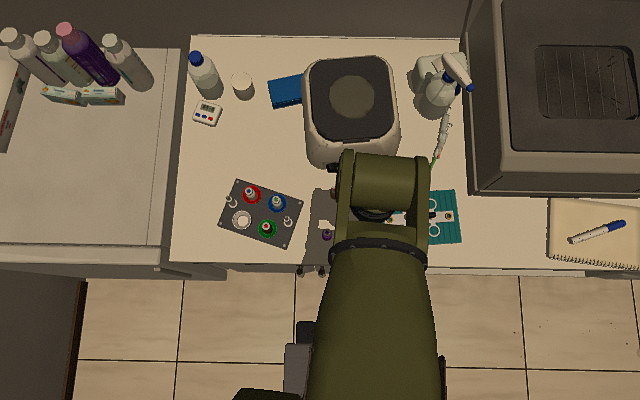

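The cap positions match my frame prediction to about 1 mm, so I'm cycling the vials: blue→white, red→red, green→green, blue→blue.

```bash
cat >> h.py <<'E'
Rm=np.array([[np.cos(PY),-np.sin(PY)],[np.sin(PY),np.cos(PY)]])
CUP={k:PC+Rm@np.array(v) for k,v in dict(red=(32,32),blue=(32,-32),white=(-32,32),green=(-32,-32)).items()}
ZG=54
def transfer(a,b):
    A,B=CUP[a],CUP[b]
    bot.move_gripper(44,25); go([*A,145],PY)
    print(bot.servo_line([*A,ZG],speed=90,until_force=8)); bot.move_gripper(10,25); bot.dwell(.15); st("grip "+a)
    bot.servo_line([*A,ZG+12],speed=50); bot.servo_line([*A,140],speed=120); st("lift")
    bot.servo_line([*B,140],speed=100); bot.servo_line([*B,ZG+20],speed=100); bot.dwell(.1)
    print(bot.servo_line([*B,ZG-1],speed=25,until_force=4)); st("put "+b)
    bot.move_gripper(40); bot.dwell(.1); bot.servo_line([*B,145],speed=90)
E
python3 - <<'E'
from h import *
transfer("red","white")
go([400,0,260],0.); bot.dwell(.1)
c=cam("scene"); cv2.imwrite("pics/a4.png",cv2.resize(c["image"][130:335,180:420],(702,600)))
E
```

```text
False
grip red t18.8 [485.9 248.3  54.5] F [-0.1  0.2  5.4] M [-0.02  0.12 -0.01] w21.1 g25.3 j6 0.71
lift t19.9 [485.3 247.9 139.2] F [-0.1  0.2 -0.6] M [ 0.   -0.01 -0.02] w21.4 g24.8 j6 0.71
True
put white t22.4 [424.6 267.3  54.4] F [-0.5 -1.5  5.5] M [-0.15  0.04 -0.01] w21.4 g25.2 j6 0.79
```

View pics/a4.png

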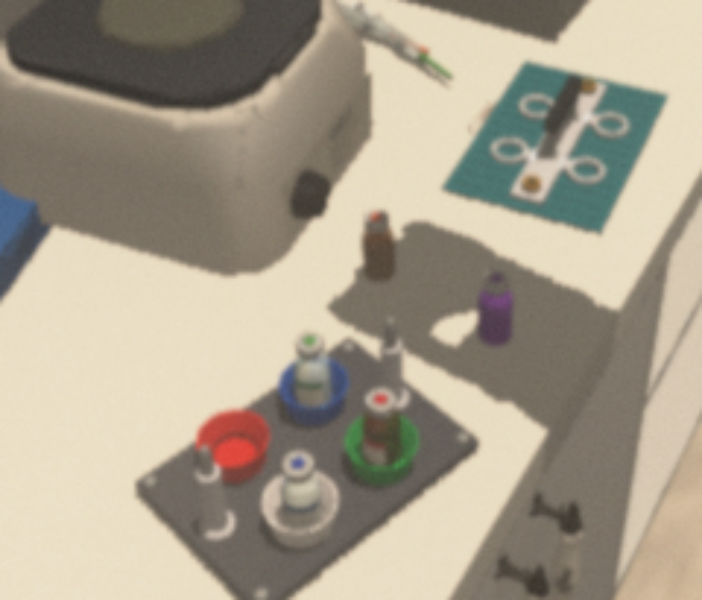

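The blue vial now stands in the white cup (crop px 298,490), the red cup is empty, and the plate lies flat in the middle of the mat. Running the remaining three transfers.

```bash
python3 - <<'E'
from h import *
transfer("green","red"); transfer("blue","green"); transfer("white","blue")
go([400,0,260],0.); bot.dwell(.3); st()
c=cam("scene"); cv2.imwrite("pics/a5.png",cv2.resize(c["image"][130:335,180:420],(702,600)))
E
```

```text
False
grip green t28.0 [405.6 206.4  54.4] F [-0.7 -0.7  5.5] M [0.05 0.19 0.02] w21.3 g26.2 j6 0.70
lift t29.2 [405.  206.2 139.3] F [-0.6 -0.5 -0.7] M [-0.01  0.01  0.04] w21.5 g25.7 j6 0.70
True
put red t31.9 [485.6 248.1  54.4] F [-0.9 -0.8  5.7] M [-0.01  0.17  0.01] w21.6 g26.2 j6 0.71
False
grip blue t35.6 [466.6 187.2  54.4] F [-0.3  0.1  6.1] M [0.05 0.22 0.02] w21.1 g25.9 j6 0.61
lift t36.8 [466.1 187.  139.3] F [ 1.   0.3 -0.1] M [-0.03 -0.   -0.02] w21.5 g25.4 j6 0.61
True
put green t39.2 [405.3 206.3  54.4] F [-0.5 -0.1  5.4] M [-0.04  0.16  0.02] w21.1 g25.9 j6 0.70
False
grip white t43.0 [424.9 267.5  54.5] F [-0.5 -0.5  7. ] M [-0.13  0.07 -0.01] w20.9 g24.7 j6 0.79
lift t44.2 [424.3 267.2 139.3] F [ 1.1 -0.2  0.4] M [ 0.02  0.06 -0.03] w21.2 g24.6 j6 0.79
True
put blue t46.9 [466.3 187.   54.5] F [-0.7 -0.6  6.6] M [-0.05  0.17  0.03] w21.3 g25.1 j6 0.61
 t49.7 [4.001e+02 4.000e-01 2.596e+02] F [ 1.1 -0.3 -0.2] M [0.03 0.01 0.02] w39.9 g0.0 j6 -0.09
```

View pics/a5.png

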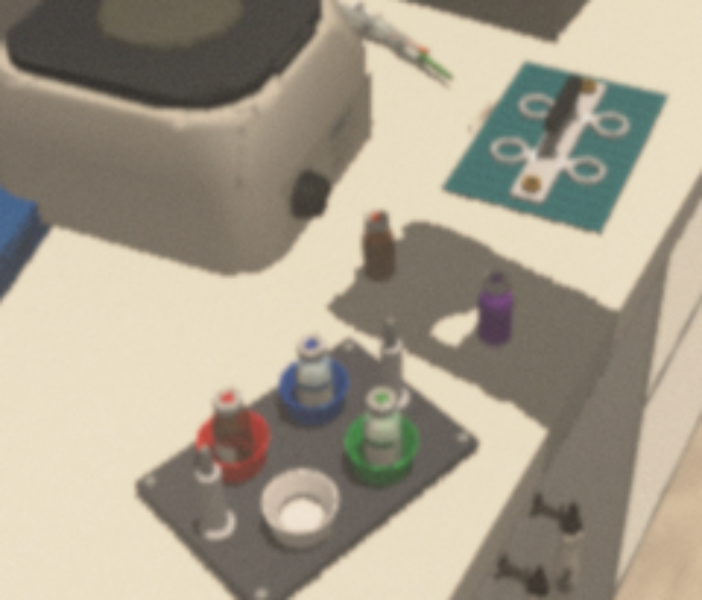

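The picture shows the red vial in the red cup (232,430), blue in blue (313,370) and green in green (381,425). The white cup is empty, the orange vial is untouched, and the plate is flat on the mat. Handing in.

```bash
python3 -c "
from rig import bot
print(bot.finish_job())"
```

```text
the job is handed in; nothing more can be done
None
```

The job is handed in at about 50 s on the robot's clock: the plate lies flat on the middle of the mat, each vial stands in the cup of its own colour, and the orange vial was left where it was.

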